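# Stow the lock parts and shut the kit drawer

## Task

Draw the half-open kit drawer right out to its stop, then put every lock part lying loose on the desk (clasp, handle grip, feeler block, cylinders, door knob, whichever are there) back in the drawer, right way up on its own black shadow, the long ones lying along theirs. When all are stowed, push the drawer gently, without slamming it, past its detent until it is seated fully home; do not disturb the corner guard, the oil bottle or the padlock.

Things in the scene. Friction and masses are not known exactly. Their poses are not given: they have to be found in the camera images.
- drawer (a joint): How far the shallow drawer is pushed into the chest, m: 0 drawn right out at its stop, 0.19 fully home. In is +x of the chest. It stays where left; 2 to 3 N moves it. A spring detent works over the last 17 mm: it resists with up to about 8 N until the crest at 0.182, past which it snaps the drawer home and holds it.
- chest_edge (a point): Middle of the front edge of the chest's top, 84 mm above the desk. The low wooden drawer chest is fixed on the desk, 220 deep (x) x 330 wide (y) mm; +x points away from the drawer's front, z up; turned up to 0.08 rad from the robot's x axis. Its opening clears 60 mm above the drawer's floor. The back row of bays comes out from under its top only when the drawer is drawn right out.
- drawer_floor (a point): Middle of the drawer's floor (z 0.012), at the rib between front row (round shadows) and back row (long ones). Six open bays, 90 mm wide (y), the front ones 84 and the back ones 52 deep (x); the ribs between them and the drawer's side and back walls are only 12 mm high. Front panel 86 to 98 mm towards -x from here, 304 wide, top at z 0.070. Moves with the drawer.
- pull (a point): Centre of the drawer's steel bar handle: a bar 12 x 12 mm in section and 96 long across the drawer (y), 42 mm out from the face of the front panel (36 mm clear gap behind the bar, 76 mm clear between its two end posts at y = +-0.043), 56 mm above the desk. Its axes are the chest's axes; it can be pinched from above with the fingers before and behind the bar.
- clasp: Rusted iron trunk clasp lying flat: plate 62 x 36 x 5 mm (ends 22 wide) with a raised block 42 (x) x 22 (y) mm on it, 30 high over all, about 0.18 kg. Origin at the centre of its underside, x along its length, z up.
- handle_grip: Black plastic handle grip, a ribbed rounded bar 76 (x) x 28 (y) x 28 (z) mm, about 0.07 kg. Origin at the centre of its underside, x along its length, z up.
- feeler_block: Nickel stepped feeler block 56 (x) x 28 (y) mm; three steps 24, 28 and 32 mm high, the middle and high ones towards -x; about 0.25 kg. Origin at the centre of its underside, z up.
- tall_cylinder: Tall narrow brass lock cylinder standing on end: 30 mm diameter, 44 high, with a foot flange of 36 mm diameter and 5 high; about 0.16 kg. Origin at the centre of its underside, z up.
- short_cylinder: Short wide brass lock cylinder standing on end: 42 mm diameter, 30 high, about 0.20 kg. Origin at the centre of its underside, z up.
- door_knob: Satin metal door knob standing on its round rose: rose 54 mm diameter and 6 high, neck 24 mm, knob 46 mm diameter between 26 and 38 mm height, 46 high over all; about 0.20 kg. Origin at the centre of its underside, z up.
- corner_guard: Chrome corner guard, 44 mm, lying on top of the chest. Bystander: leave alone. Origin at the centre of its underside.
- oil_bottle: White oil bottle, 48 mm diameter, 120 high, on the desk at the far right. Bystander: leave alone. Origin at the centre of its underside.
- padlock: Brass padlock standing up, 50 x 24 x 75 mm, on the desk at the far left. Bystander: leave alone. Origin at the centre of its underside.
- bay_clasp (a point): Point on the drawer's floor at the centre of the clasp's cross-shaped shadow; back row, left (+y); the clasp's length goes along y. z axis up, x axis along the drawer's slide towards the chest, y axis across the drawer
- bay_handle_grip (a point): Point on the drawer's floor at the centre of the handle grip's long bar shadow; back row, middle; the grip's length goes along y. z axis up, x axis along the drawer's slide towards the chest, y axis across the drawer
- bay_feeler_block (a point): Point on the drawer's floor at the centre of the feeler block's shorter bar shadow; back row, right (-y); the block's length goes along y. z axis up, x axis along the drawer's slide towards the chest, y axis across the drawer
- bay_tall_cylinder (a point): Point on the drawer's floor at the centre of the tall cylinder's small round (40 mm) shadow; front row, left (+y). z axis up, x axis along the drawer's slide towards the chest, y axis across the drawer
- bay_short_cylinder (a point): Point on the drawer's floor at the centre of the short cylinder's middling round (46 mm) shadow; front row, right (-y). z axis up, x axis along the drawer's slide towards the chest, y axis across the drawer
- bay_door_knob (a point): Point on the drawer's floor at the centre of the door knob's large round (58 mm) shadow; front row, middle. z axis up, x axis along the drawer's slide towards the chest, y axis across the drawer
There are look-alikes about, which are no part of the job. Leave any green or red look-alike of the clasp alone. What is shaped like the tall_cylinder but purple or red is not meant.

How it is judged (in metres and radians):
On the way, in this order (a step that is already met when the one before it is completed fails the run):
1. the drawer is drawn right out to its stop (value of joint drawer below 0.012 m), for 0.2 s.
2. every part present rests on its own shadow with the drawer out (horizontal distance between clasp and bay_clasp below 0.018 m and z of clasp in the frame of bay_clasp below 0.005 m and angle between each of clasp, handle_grip, feeler_block, tall_cylinder, short_cylinder, door_knob's own z axis and vertical below 0.15 rad and linear speed of each of clasp, handle_grip, feeler_block, tall_cylinder, short_cylinder, door_knob below 0.03 m/s and angle between the x axis of clasp and the y axis of bay_clasp, either way round below 0.3 rad and horizontal distance between handle_grip and bay_handle_grip below 0.018 m and z of handle_grip in the frame of bay_handle_grip below 0.005 m and angle between the x axis of handle_grip and the y axis of bay_handle_grip, either way round below 0.3 rad and horizontal distance between feeler_block and bay_feeler_block below 0.018 m and z of feeler_block in the frame of bay_feeler_block below 0.005 m and angle between the x axis of feeler_block and the y axis of bay_feeler_block, either way round below 0.3 rad and horizontal distance between tall_cylinder and bay_tall_cylinder below 0.018 m and z of tall_cylinder in the frame of bay_tall_cylinder below 0.005 m and horizontal distance between short_cylinder and bay_short_cylinder below 0.018 m and z of short_cylinder in the frame of bay_short_cylinder below 0.005 m and horizontal distance between door_knob and bay_door_knob below 0.018 m and z of door_knob in the frame of bay_door_knob below 0.005 m and value of joint drawer below 0.06 m), for 0.2 s.
3. the drawer is pushed home past its detent (value of joint drawer above 0.186 m), for 0.2 s.
At the end, for the whole second after the job is handed in: The drawer is seated fully home (within 4 mm) and every part present rests upright (within about 9 degrees) on the drawer's floor, its centre within 18 mm of its own shadow's centre, the clasp, grip and block along their shadows within about 17 degrees (value of joint drawer above 0.186 m and horizontal distance between clasp and bay_clasp below 0.018 m and z of clasp in the frame of bay_clasp below 0.005 m and angle between each of clasp, handle_grip, feeler_block, tall_cylinder, short_cylinder, door_knob's own z axis and vertical below 0.15 rad and linear speed of each of clasp, handle_grip, feeler_block, tall_cylinder, short_cylinder, door_knob below 0.03 m/s and angle between the x axis of clasp and the y axis of bay_clasp, either way round below 0.3 rad and horizontal distance between handle_grip and bay_handle_grip below 0.018 m and z of handle_grip in the frame of bay_handle_grip below 0.005 m and angle between the x axis of handle_grip and the y axis of bay_handle_grip, either way round below 0.3 rad and horizontal distance between feeler_block and bay_feeler_block below 0.018 m and z of feeler_block in the frame of bay_feeler_block below 0.005 m and angle between the x axis of feeler_block and the y axis of bay_feeler_block, either way round below 0.3 rad and horizontal distance between tall_cylinder and bay_tall_cylinder below 0.018 m and z of tall_cylinder in the frame of bay_tall_cylinder below 0.005 m and horizontal distance between short_cylinder and bay_short_cylinder below 0.018 m and z of short_cylinder in the frame of bay_short_cylinder below 0.005 m and horizontal distance between door_knob and bay_door_knob below 0.018 m and z of door_knob in the frame of bay_door_knob below 0.005 m); the robot touches nothing.
It fails at once if the drawer is slammed (faster than 0.6 m/s) (velocity of joint drawer above 0.6 m/s).
It fails at once if the corner guard is disturbed (moved over 3 cm) (distance of corner_guard from where it was at the start of the episode above 0.03 m).
It fails at once if the oil bottle is disturbed (moved over 3 cm) (distance of oil_bottle from where it was at the start of the episode above 0.03 m).
It fails at once if the padlock is disturbed (moved over 3 cm) (distance of padlock from where it was at the start of the episode above 0.03 m).
Of clasp, handle_grip, feeler_block, tall_cylinder, short_cylinder, door_knob only 4 to 6 are there at a start; the rules pass over those that are not, and their reading is None.
At some moment in a run one of clasp, handle_grip, feeler_block may be knocked a few centimetres aside while the robot is not near it.
It also fails if it takes over 210 s, if anything falls off the work surface, if the arm or the gripper's body presses on something with over 40 N, if the wrist force passes 120 N, or if a joint passes its speed limit or range.

## Robot

A 6-joint arm with a two-finger parallel gripper is mounted at the origin on the work surface. World frame = base frame: x ahead of the robot, y to its left, z up, the work surface at z = 0. Lengths are in mm, angles in rad, forces in N, time in s.
With the tool pointing down it reaches from about 275 to 1000 mm from the base axis. Payload 8.4 kg.
Tool frame: the origin (TCP) lies between the finger pads; the fingertips stand 17 mm ahead of it and the grasp point (between the pads) lies 2 mm behind it; z points along the fingers, y is the line along which they close (so a half turn about z gives the same grasp; the last joint's range is limited). The gripper opens to 85 mm and grips with 20 to 120 N. Pads are 22 mm wide; open, the fingers measure 114 mm over their backs; the gripper's body (76 mm by 85 mm) begins 54 mm behind the grasp point. The pads swing forward as they close: fully open they stand 13 mm farther back than shut.
Start: joints at [-1.15, 0.353, 1.633, -0, 1.155, -0.002], TCP at [256.446, -569.968, 248.281] pointing down, gripper open.
Joint ranges: [-2.63, 2.63], [-0.92, 2.1], [0.06, 2.66], [-1.3, 4.44], [0, 2.69], [-3.02, 3.02]. Speed limits (rad/s): [2.22, 2.22, 2.79, 3.14, 3.14, 3.14].

## Interface

Orientations are given as [roll, pitch, yaw] about the fixed x, y, z axes, in that order (R = Rz(yaw) Ry(pitch) Rx(roll)).
In Python, from rig import sense, grab_frame, sign_off gives the robot as it stands. The module is installed in compiled form; this text tells all that it offers.
- The arm moves only by the tool send_rows, never from a script. Its argument "moves" is a list that holds one entry, the list of rows, each a list of 7 numbers: the shift along the world's x, y, z in m, then the turn, a rotation vector about the world's x, y, z in rad, then the opening, from -1 (shut) to 1 (fully open). In form: [[[dx, dy, dz, rx, ry, rz, jaw], ...]]. A call has 1 to 10 rows; each row shifts and turns the commanded pose from where the row before left it; what a row does not reach is not made up. A row lasts 1/10 s, in which the tool goes at most 50 mm and 8.59 degrees, less where a joint would pass 70% of its speed; a pose out of reach is approached as far as the arm can. A call with a gripper value outside its range is refused whole. The fingers move at their own pace and stop on an object; "grip_force" is the grip in N (left out, the last holds). Time passes only in rows, so rows that do not move let the fingers close. It gives the time, the measured TCP pose, the force, the opening and the grip force at its end, in the units of the state.
- sense(): the state, without advancing time (a new reading comes with each control period).
- grab_frame(name): name is "side" or "top"; returns a dict with "img" (480x640x3 uint8, red, green, blue), "mtx" (3x3 intrinsics, pixels), "rvec" (rotation vector, rad) and "tvec" (3), from world to camera coordinates, as OpenCV has them. Camera axes: x right, y down, z forward; pixel columns grow to the right and rows downward; lengths in mm; the calibration is good to about 2 mm. A picture is of the moment at which its call begins. There is no depth.
- sign_off(): hands the job in; it is judged then, once.
The state is a dict: "clock": time; "qpos": joint angles; "qvel": joint speeds; "joint_efforts": joint torques, N m; "eef_pos": TCP position; "tcp_rot": TCP orientation; "contact_force": force on the tool from outside, world axes, zero at the start; "wrist_torque": the same for the moment, N m; "opening": opening from 0.0 (shut) to 1.0 (fully open); "grasp_force": force on a finger pad.
Only numpy, scipy, OpenCV 4.12 (cv2) and the standard library are available. Lean on these libraries where they do the work, as an engineer would, in place of code of your own. Each camera call takes 0.05 s, during which the arm holds its last target. There are 200 camera calls.

## Working session

There is one attempt and no reset: what is moved stays moved. The work goes in short steps, Python scripts to look and compute and a tool call to move; the robot and the scene stay as the last step left them, time stands still between calls to the robot, and variables do not carry over. Pictures are saved under pics/ and viewed, at most 14 in all, crops included, and the job is handed in when it is done.

Besides the shell and the picture viewer there is one more tool, called after ">>>" by a JSON object that holds its "name" and its "arguments". send_rows: Moves the arm, as the interface text tells. Its arguments: {"type":"object","properties":{"moves":{"type":"array"},"grip_force":{"type":"number"}},"required":["moves"]}

```bash
mkdir -p pics
cat > h.py <<'E'
import numpy as np, cv2
from rig import sense, grab_frame, sign_off
def cam(f):
    R,_=cv2.Rodrigues(np.array(f["rvec"],float)); return np.array(f["mtx"],float),R,np.array(f["tvec"],float).ravel()
def onplane(f,uv,z):
    K,R,t=cam(f); uv=np.atleast_2d(np.array(uv,float))
    d=(np.linalg.inv(K)@np.c_[uv,np.ones(len(uv))].T).T@R; c=-R.T@t
    return c+d*((z-c[2])/d[:,2])[:,None]
def proj(f,P):
    p,_=cv2.projectPoints(np.atleast_2d(np.array(P,float)),np.array(f["rvec"],float),np.array(f["tvec"],float),np.array(f["mtx"],float),None); return p.reshape(-1,2)
def save(f,n,box=None,s=1):
    im=f["img"][...,::-1]
    if box: im=im[box[1]:box[3],box[0]:box[2]]
    cv2.imwrite(f"pics/{n}.png",cv2.resize(im,None,fx=s,fy=s,interpolation=cv2.INTER_CUBIC))
E
python3 - <<'E'
from h import *
for n in("top","side"):
    f=grab_frame(n); save(f,n+"0"); np.save(n+"0.npy",f,allow_pickle=True)
    K,R,t=cam(f); print(n,K.tolist(),(-R.T@t).round(0), R[2].round(2))
s=sense(); print(s)
E
```

```text
top [[561.9142620267172, 0.0, 315.26438875497814], [0.0, 561.9142620267172, 248.32514761059807], [0.0, 0.0, 1.0]] [ 384.   -3. 1248.] [ 0.17  0.02 -0.99]
side [[468.2621176680831, 0.0, 319.66382400252337], [0.0, 468.2621176680831, 246.4574440500917], [0.0, 0.0, 1.0]] [404. 571. 790.] [ 0.18 -0.6  -0.78]
{'clock': 0.1, 'qpos': array([-1.15034821e+00,  3.53580476e-01,  1.63407526e+00,  8.79333645e-06,
        1.15521133e+00, -2.37095816e-03]), 'qvel': array([-1.03712582e-03, -1.75485441e-03, -2.94310073e-03,  3.50388101e-05,
       -4.49866903e-04,  2.03864995e-04]), 'joint_efforts': array([ 9.88297325e-04, -6.06358838e+01, -3.42818463e+01,  1.24966652e-05,
        3.82491868e-03, -6.62499133e-06]), 'eef_pos': array([ 256.30598077, -569.56884764,  247.62912549]), 'tcp_rot': array([-3.14031827e+00, -1.10618659e-05,  4.22815514e-01]), 'contact_force': array([-0.01005664, -0.02114182,  0.34308366]), 'wrist_torque': array([-0.01241484,  0.03016237,  0.03047681]), 'grasp_force': 0.0, 'opening': 0.9984492980118203}
```

View pics/top0.png

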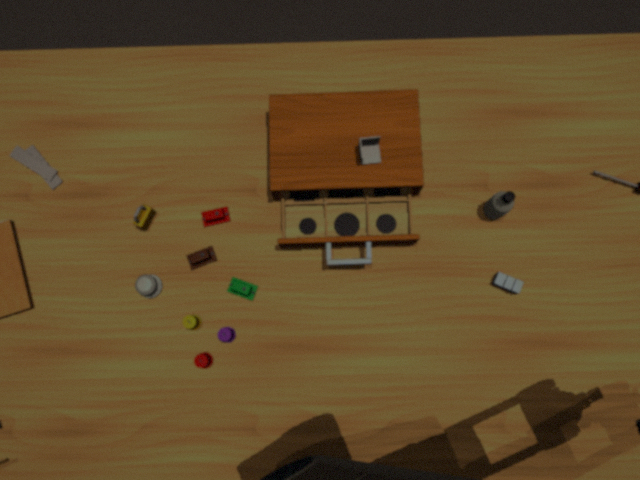

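View pics/side0.png

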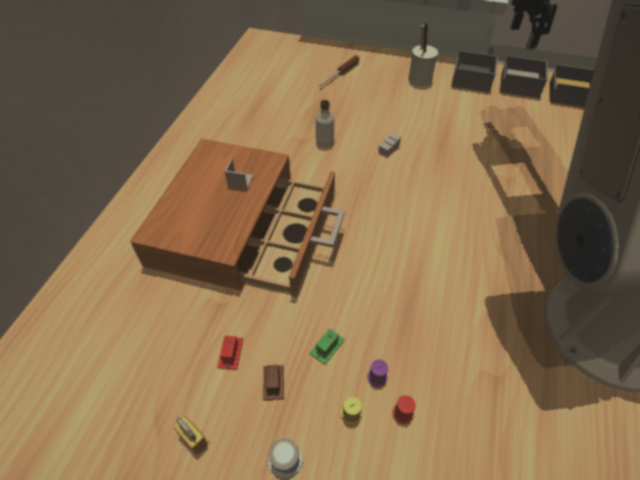

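The top view shows the chest with the half-open drawer, its bar at (348,258) and round shadows at (307,226), (347,224) and (386,223). Candidates:
- **Clasp-shaped:** brown (202,258), red (216,216), green (242,288). The brown rusty one fits.
- **Tall-cylinder-shaped:** yellow brass (191,322), purple (226,334), red (203,360). The brass one fits.
- **Knob:** (148,286).
- **Feeler block:** (508,283).
- **Padlock:** (143,217).

I see no grip or short cylinder so far, though the arm hides part of the desk.

Run:
```python
from h import *
f=np.load("top0.npy",allow_pickle=True).item(); save(f,"crop0",(115,190,275,380),3.1)
img=f["img"].astype(int); hsv=cv2.cvtColor(f["img"],cv2.COLOR_RGB2HSV)
def comp(mask,box,z,name,minA=30):
    m=np.zeros(mask.shape,np.uint8); x0,y0,x1,y1=box; m[y0:y1,x0:x1]=mask[y0:y1,x0:x1]
    n,l,st,c=cv2.connectedComponentsWithStats(m)
    for i in range(1,n):
        if st[i,4]>=minA:
            pts=np.argwhere(l==i)[:,::-1].astype(float)
            P=onplane(f,pts,z)[:,:2].astype(np.float32); r=cv2.minAreaRect(P)
            print(name,c[i].round(1),st[i,4],"mean",P.mean(0).round(1),"rect",np.round(r[0],1),np.round(r[1],1),round(r[2],1))
dark=(hsv[...,2]<75)
comp(dark,(285,205,408,236),12,"shadow",60)
sat=hsv[...,1]; 
grey=(sat<70)&(hsv[...,2]>70)
comp(grey,(318,236,380,272),62,"bar")
comp(grey,(485,265,530,300),28,"feeler")
comp(grey,(125,265,170,305),20,"knob")
for p in [(202,258),(190,258),(191,322),(148,286),(507,283),(348,261),(340,150),(348,239),(348,228),(170,260)]: print(p,hsv[p[1],p[0]])
brown=(hsv[...,2]<95); comp(brown,(180,240,222,275),15,"clasp")
yel=(hsv[...,0]>22)&(hsv[...,0]<35)&(sat>170); comp(yel,(178,308,205,336),44,"cyl")
# front panel top
pan=(sat>185)&(hsv[...,0]<14); comp(pan,(270,228,425,250),70,"panel",150); comp(pan,(255,80,430,200),84,"chest",1000)
```

```text
shadow [346.3 224.3] 483 mean [646.3 -46.6] rect [647.1 -47. ] [56.  50.5] 88.8
shadow [385.6 223.3] 310 mean [ 646.8 -134.6] rect [ 646.3 -134.3] [42.5 43.6] 88.0
shadow [307.2 225.9] 232 mean [644.7  41.3] rect [644.4  41.8] [36.  36.8] 89.1
bar [348.7 256.4] 439 mean [565.8 -48. ] rect [573.8 -47.1] [48.4 98.5] 0.3
feeler [508.7 282.2] 350 mean [ 507.6 -393.3] rect [ 507.7 -393.1] [58.4 28.3] 66.5
knob [148.  284.6] 397 mean [518.1 394.9] rect [515.  393.9] [56.4 48.7] 88.9
(202, 258) [  9 173  56]
(190, 258) [ 11 219  50]
(191, 322) [ 28 206 105]
(148, 286) [ 46  24 116]
(507, 283) [ 90  13 117]
(348, 261) [ 69  15 118]
(340, 150) [ 13 196 103]
(348, 239) [ 14 214 106]
(348, 228) [15 62 33]
(170, 260) [ 17 153 115]
clasp [201.4 257.6] 484 mean [576.8 278.5] rect [576.9 278.4] [38.7 63.5] 20.6
cyl [190.4 321.2] 188 mean [435.1 293.1] rect [436.2 292.8] [32.  35.1] 48.1
chest [341.2 140.7] 5530 mean [817.  -37.5] rect [810.3 -43.3] [234.3 328.7] 0.2
```

View pics/crop0.png

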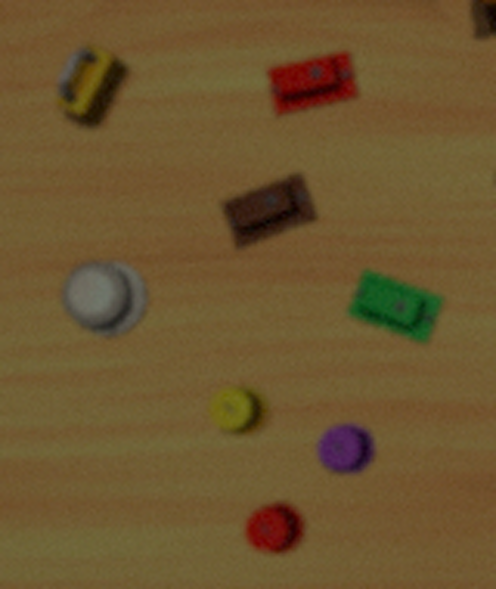

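The crop confirms it: the brown clasp is at crop (268,210) and the brass cylinder at (237,410), with the purple, red and green look-alikes clearly different. Next I measure the bar and chest heading more precisely.

Run:
```python
from h import *
f=np.load("top0.npy",allow_pickle=True).item(); hsv=cv2.cvtColor(f["img"],cv2.COLOR_RGB2HSV)
g=(hsv[...,1]<75)&(hsv[...,2]>70)
for u in (335,342,348,355,362):
    r=np.where(g[246:275,u])[0]+246; print(u,r.min(),r.max(),onplane(f,[(u,r.max()+.5),(u,r.min()-.5)],62)[:,:2].round(1).tolist())
r=np.where(g[258])[0]; r=r[(r>318)&(r<380)]; print(onplane(f,[(r.min()-.5,258),(r.max()+.5,258)],62).round(1))
# red-brown panel & chest top edge
v=hsv[...,2].astype(int)
for u in (285,410): print(u,[tuple(hsv[y,u]) for y in range(186,200,2)],[tuple(hsv[y,u]) for y in range(234,246)])
print(onplane(f,[(270,190),(420,187),(269,95),(417,91)],84).round(0))
```

```text
335 259 264 [[548.8, -18.5], [561.7, -18.8]]
342 259 264 [[548.5, -33.4], [561.4, -33.7]]
348 259 263 [[550.4, -46.2], [561.2, -46.5]]
355 259 263 [[550.1, -61.1], [560.9, -61.4]]
362 258 263 [[549.8, -76.0], [562.7, -76.4]]
[[563.2   1.4  62. ]
 [561.3 -96.5  62. ]]
285 [(np.uint8(15), np.uint8(224), np.uint8(99)), (np.uint8(14), np.uint8(209), np.uint8(95)), (np.uint8(15), np.uint8(199), np.uint8(55)), (np.uint8(18), np.uint8(191), np.uint8(32)), (np.uint8(17), np.uint8(189), np.uint8(31)), (np.uint8(18), np.uint8(170), np.uint8(33)), (np.uint8(16), np.uint8(142), np.uint8(43))] [(np.uint8(20), np.uint8(129), np.uint8(103)), (np.uint8(21), np.uint8(125), np.uint8(104)), (np.uint8(20), np.uint8(146), np.uint8(98)), (np.uint8(17), np.uint8(143), np.uint8(96)), (np.uint8(15), np.uint8(169), np.uint8(95)), (np.uint8(13), np.uint8(199), np.uint8(100)), (np.uint8(14), np.uint8(194), np.uint8(105)), (np.uint8(14), np.uint8(205), np.uint8(102)), (np.uint8(12), np.uint8(216), np.uint8(91)), (np.uint8(15), np.uint8(236), np.uint8(66)), (np.uint8(5), np.uint8(255), np.uint8(28)), (np.uint8(10
[... 281 characters left out ...]
uint8(156), np.uint8(95)), (np.uint8(15), np.uint8(145), np.uint8(109))] [(np.uint8(15), np.uint8(191), np.uint8(95)), (np.uint8(15), np.uint8(217), np.uint8(100)), (np.uint8(14), np.uint8(219), np.uint8(105)), (np.uint8(14), np.uint8(209), np.uint8(106)), (np.uint8(13), np.uint8(191), np.uint8(96)), (np.uint8(12), np.uint8(199), np.uint8(73)), (np.uint8(12), np.uint8(228), np.uint8(38)), (np.uint8(14), np.uint8(189), np.uint8(31)), (np.uint8(8), np.uint8(244), np.uint8(23)), (np.uint8(19), np.uint8(234), np.uint8(24)), (np.uint8(11), np.uint8(137), np.uint8(41)), (np.uint8(14), np.uint8(154), np.uint8(63))]
[[ 710.  117.   84.]
 [ 709. -203.   84.]
 [ 926.  119.   84.]
 [ 927. -207.   84.]]
```

>>> {"name": "send_rows", "arguments": {"moves": [[[0.021,0.037,-0.005,0,0,0.083,-0.2],[0.021,0.037,-0.005,0,0,0.083,-0.2],[0.021,0.037,-0.005,0,0,0.083,-0.2],[0.021,0.037,-0.005,0,0,0.083,-0.2],[0.021,0.037,-0.005,0,0,0.083,-0.2],[0.021,0.037,-0.005,0,0,0.083,-0.2],[0.021,0.037,-0.005,0,0,0.083,-0.2],[0.021,0.037,-0.005,0,0,0.083,-0.2],[0.021,0.037,-0.005,0,0,0.083,-0.2],[0.021,0.037,-0.005,0,0,0.083,-0.2]]]}}

```text
clock: 1.1
eef_pos: [466.9, -198.3, 198.0]
tcp_rot: [-3.141, 0.0, 1.256]
contact_force: [0.2, -0.2, -0.6]
opening: 0.396
grasp_force: 0.0
```

>>> {"name": "send_rows", "arguments": {"moves": [[[0.021,0.037,-0.005,0,0,0.083,-0.2],[0.021,0.037,-0.005,0,0,0.083,-0.2],[0.021,0.037,-0.005,0,0,0.083,-0.2],[0.021,0.037,-0.005,0,0,0.083,-0.2],[0.005,0.005,-0.008,0,0,0,-0.2],[0,0,0,0,0,0,-0.2],[0,0,0,0,0,0,-0.2]]]}}

```text
clock: 1.8
eef_pos: [554.6, -47.6, 169.8]
tcp_rot: [-3.14, 0.0, 1.584]
contact_force: [-0.2, -0.1, 0.3]
opening: 0.399
grasp_force: 0.0
```

>>> {"name": "send_rows", "arguments": {"moves": [[[0.001,0,-0.03,0,0,0,-0.2],[0,0,-0.03,0,0,0,-0.2],[0,0,-0.03,0,0,0,-0.2],[0,0,-0.02,0,0,0,-0.2],[0,0,-0.006,0,0,0,-0.2],[0,0,0,0,0,0,-0.2],[0,0,0,0,0,0,-0.8],[0,0,0,0,0,0,-0.8],[0,0,0,0,0,0,-0.8],[0,0,0,0,0,0,-0.8]]], "grip_force": 30}}

```text
clock: 2.8
eef_pos: [557.3, -47.5, 55.6]
tcp_rot: [3.14, 0.001, 1.585]
contact_force: [-1.1, -3.9, 6.0]
opening: 0.137
grasp_force: 32.4
```

>>> {"name": "send_rows", "arguments": {"moves": [[[-0.005,0,0,0,0,0,-0.8],[-0.01,0,0,0,0,0,-0.8],[-0.01,0,0,0,0,0,-0.8],[-0.01,0,0,0,0,0,-0.8],[-0.01,-0.001,0,0,0,0,-0.8],[-0.01,0,0,0,0,0,-0.8],[-0.01,0,0,0,0,0,-0.8],[-0.01,0,0,0,0,0,-0.8],[-0.005,0,0,0,0,0,-0.8],[0,0,0,0,0,0,-0.8]]]}}

```text
clock: 3.8
eef_pos: [476.8, -48.4, 55.6]
tcp_rot: [3.139, 0.001, 1.585]
contact_force: [-2.3, -5.8, 10.2]
opening: 0.133
grasp_force: 33.0
```

>>> {"name": "send_rows", "arguments": {"moves": [[[-0.006,0,0,0,0,0,-0.8],[-0.006,0,0,0,0,0,-0.8],[-0.004,0,0,0,0,0,-0.8],[-0.004,0,0,0,0,0,-0.8],[0,0,0,0,0,0,-0.8]]]}}

```text
clock: 4.3
eef_pos: [466.3, -48.6, 56.0]
tcp_rot: [3.121, 0.002, 1.584]
contact_force: [31.9, 0.3, -28.8]
opening: 0.132
grasp_force: 30.2
```

>>> {"name": "send_rows", "arguments": {"moves": [[[0.009,0,0,0,0,0,-0.8],[0,0,0,0,0,0,-0.2],[0,0,0,0,0,0,-0.2],[0,0,0,0,0,0,-0.2],[0,0,0.03,0,0,0,-0.2],[0,0,0.05,0,0,0,-0.2],[0,0,0.05,0,0,0,0.2],[0,0,0.05,0,0,0,0.2],[-0.03,-0.05,0.03,0,0,0,0.2],[-0.03,-0.05,0.03,0,0,0,0.2]]]}}

```text
clock: 5.3
eef_pos: [419.1, -124.2, 281.6]
tcp_rot: [3.14, 0.0, 1.588]
contact_force: [1.1, -1.1, -0.0]
opening: 0.602
grasp_force: 0.0
```

>>> {"name": "send_rows", "arguments": {"moves": [[[-0.03,-0.05,0,0,0,0,0.2],[-0.03,-0.05,0,0,0,0,0.2],[0,-0.05,0,0,0,0,0.2],[0,-0.05,0,0,0,0,0.2],[0,-0.05,0,0,0,0,0.2],[0,0,0,0,0,0,0.2]]]}}

```text
clock: 5.9
eef_pos: [367.6, -364.7, 279.6]
tcp_rot: [3.141, 0.002, 1.581]
contact_force: [0.5, -0.5, -0.5]
opening: 0.602
grasp_force: 0.0
```

Run:
```python
from h import *
for n in("top","side"):
    f=grab_frame(n); save(f,n+"1"); np.save(n+"1.npy",f,allow_pickle=True)
s=sense(); print(s["eef_pos"],s["tcp_rot"],s["qpos"])
```

```text
[ 367.35330646 -360.19013313  279.17775443] [-3.14035725e+00 -1.65842337e-03  1.58260550e+00] [-7.78651180e-01  1.50529076e-01  1.83053386e+00  3.14607558e-04
  1.16257747e+00 -7.90586566e-01]
```

View pics/top1.png

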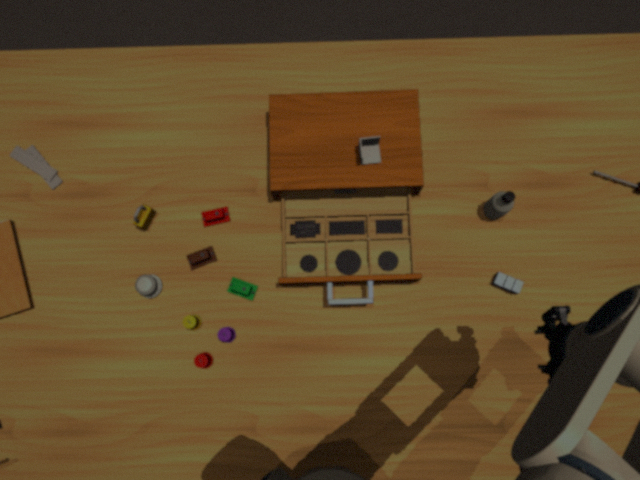

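View pics/side1.png

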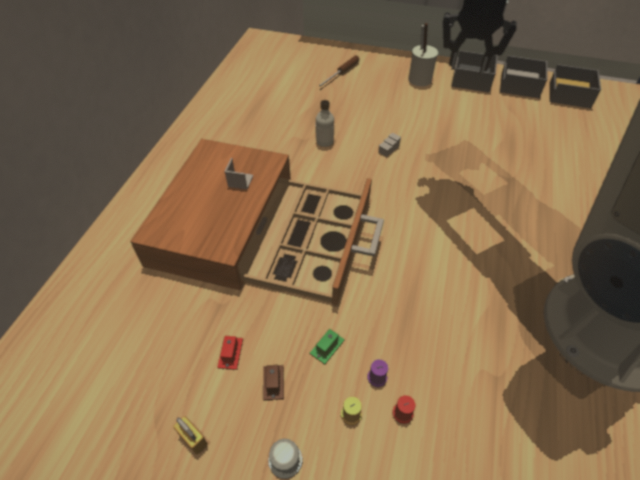

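The drawer is fully out, with long shadows at (304,229), (347,228), (388,226) and round ones at (308,263), (347,262), (388,261). Four parts are visible: clasp (202,258), knob (148,286), brass cylinder (191,322) and feeler block (508,283). I still see no grip or short cylinder.

```bash
cat >> h.py <<'E'
def comp(f,mask,box,z,name,minA=30):
    m=np.zeros(mask.shape,np.uint8); x0,y0,x1,y1=box; m[y0:y1,x0:x1]=mask[y0:y1,x0:x1]
    n,l,st,c=cv2.connectedComponentsWithStats(m)
    for i in range(1,n):
        if st[i,4]>=minA:
            P=onplane(f,np.argwhere(l==i)[:,::-1].astype(float),z)[:,:2].astype(np.float32); r=cv2.minAreaRect(P)
            print(name,c[i].round(1),st[i,4],"mean",P.mean(0).round(1),"rect",np.round(r[0],1),np.round(r[1],1),"deg",round(r[2],1))
def HSV(f): return cv2.cvtColor(f["img"],cv2.COLOR_RGB2HSV)
E
python3 - <<'E'
from h import *
f=np.load("top1.npy",allow_pickle=True).item(); h=HSV(f)
comp(f,h[...,2]<70,(286,216,408,278),12,"shadow",60)
g=(h[...,1]<75)&(h[...,2]>70); comp(f,g,(318,284,380,312),62,"bar"); comp(f,g,(485,265,530,300),28,"feeler")
s=np.load("side1.npy",allow_pickle=True).item(); k=HSV(s)
print([tuple(int(a) for a in k[y,x]) for x,y in [(312,204),(345,212),(390,146),(385,150),(272,378),(272,393),(352,404),(352,412),(284,455),(296,465)]])
comp(s,k[...,2]<70,(255,185,365,290),12,"s-shadow",40)
comp(s,(k[...,1]<70),(370,130,405,160),28,"s-feeler")
comp(s,(k[...,2]<115),(258,360,290,402),10,"s-clasp")
comp(s,(k[...,1]<80),(262,432,306,478),20,"s-knob")
comp(s,(k[...,0]>22)&(k[...,0]<35)&(k[...,1]>120),(338,395,366,424),20,"s-cyl")
E
```

```text
shadow [304.5 228.8] 438 mean [638.1  47.5] rect [637.6  47.6] [65.3 36.7] deg 88.8
shadow [346.4 227.5] 469 mean [639.1 -46.6] rect [639. -49.] [82.8 29.8] deg 88.8
shadow [388.5 226. ] 337 mean [ 640.4 -140.9] rect [ 640.4 -140.8] [56.3 27.5] deg 88.7
shadow [347.9 261.9] 490 mean [561.  -47.8] rect [560.9 -48.1] [53.3 53.8] deg 88.7
shadow [387.6 260.6] 299 mean [ 562.3 -135.8] rect [ 561.9 -136.1] [42.2 41.3] deg 43.1
shadow [308.2 263. ] 227 mean [560.2  40.4] rect [560.4  40.8] [35.6 35.9] deg 88.9
bar [349.9 296.8] 445 mean [479.6 -48.4] rect [485.5 -48.8] [97.2 42.2] deg 88.9
feeler [508.6 282.1] 359 mean [ 507.7 -393.2] rect [ 507.9 -392.9] [59.1 29.2] deg 64.6
[(13, 77, 53), (16, 80, 54), (19, 51, 136), (17, 61, 80), (11, 117, 111), (14, 106, 53), (30, 104, 155), (32, 122, 184), (43, 19, 186), (22, 42, 67)]
s-shadow [310.6 203.5] 186 mean [ 638.6 -139.3] rect [ 638.6 -139.5] [25.6 52.3] deg 0.6
s-shadow [343.  211.9] 169 mean [ 560.6 -134.6] rect [ 560.6 -134.5] [36.3 36. ] deg 69.5
s-shadow [261.3 225.3] 109 mean [723.3 -45.1] rect [723.8 -45. ] [52.3 13.7] deg 89.6
s-shadow [298.6 232.9] 293 mean [637.5 -47.6] rect [637.4 -48.1] [26.5 69.1] deg 0.3
s-shadow [333.2 240.9] 343 mean [559.4 -46.9] rect [558.7 -47.1] [49.4 49.9] deg 16.3
s-shadow [345.5 271.4] 86 mean [513.8  23. ] rect [513.8  20.2] [98.1  5.7] deg 89.2
s-shadow [284.6 267.2] 350 mean [636.4  48.3] rect [636.4  47.8] [33.9 61.4] deg 1.6
s-shadow [322. 273.] 172 mean [558.6  40.9] rect [558.7  40.8] [32.6 29.9] deg 16.4
s-feeler [389.4 143.3] 238 mean [ 504.8 -381.1] rect [ 503.5 -380.3] [78.7 34.6] deg 70.4
s-clasp [273.  382.2] 607 mean [575.4 285.5] rect [575.7 285.5] [31.8 60.4] deg 19.4
s-knob [284.8 458.4] 1069 mean [513.7 399.2] rect [513.6 398.1] [52.7 55.3] deg 16.5
s-cyl [351.1 406.8] 233 mean [434.8 292.5] rect [437.3 292.4] [35.4 28.8] deg 28.4
```

>>> {"name": "send_rows", "arguments": {"moves": [[[0.028,-0.0066,-0.035,0,0,-0.0908,0.2],[0.028,-0.0066,-0.035,0,0,-0.0908,0.2],[0.028,-0.0066,-0.035,0,0,-0.0908,0.2],[0.028,-0.0066,-0.035,0,0,-0.0908,0.2],[0.028,-0.0066,-0.035,0,0,-0.0908,0.2],[0,0,0,0,0,0,0.2],[0,0,0,0,0,0,0.2]]]}}

```text
clock: 6.7
eef_pos: [507.8, -390.8, 103.9]
tcp_rot: [-3.138, -0.001, 1.134]
contact_force: [0.7, -0.1, 1.0]
opening: 0.601
grasp_force: 0.0
```

>>> {"name": "send_rows", "arguments": {"moves": [[[0,-0.002,-0.03,0,0,0,0.2],[0,0,-0.03,0,0,0,0.2],[0,0,-0.013,0,0,0,0.2],[0,0,0,0,0,0,0.2],[0,0,0,0,0,0,-0.5],[0,0,0,0,0,0,-0.5],[0,0,0,0,0,0,-0.5],[0,0,0,0,0,0,-0.5],[0,0,0,0,0,0,-0.5]]], "grip_force": 40}}

```text
clock: 7.6
eef_pos: [509.1, -395.6, 34.3]
tcp_rot: [3.139, 0.001, 1.131]
contact_force: [-1.5, 0.2, 7.6]
opening: 0.311
grasp_force: 40.9
```

>>> {"name": "send_rows", "arguments": {"moves": [[[0,0,0.02,0,0,0,-0.5],[0,0,0.04,0,0,0,-0.5],[0,0,0.05,0,0,0,-0.5],[0.022,0.043,0,0,0,0.075,-0.5],[0.022,0.043,0,0,0,0.075,-0.5],[0.022,0.043,0,0,0,0.075,-0.5],[0.022,0.043,0,0,0,0.075,-0.5],[0.022,0.043,0,0,0,0.075,-0.5],[0.02,0.039,0,0,0,0.075,-0.5],[0,0,0,0,0,0,-0.5]]]}}

```text
clock: 8.6
eef_pos: [640.7, -136.1, 143.1]
tcp_rot: [3.139, -0.001, 1.587]
contact_force: [0.5, -0.2, -2.6]
opening: 0.311
grasp_force: 40.5
```

Run:
```python
from h import *
s=sense(); print(s["eef_pos"],s["tcp_rot"],s["opening"],s["contact_force"])
f=grab_frame("side"); p=proj(f,[s["eef_pos"]])[0].astype(int); save(f,"g1",(p[0]-80,p[1]-70,p[0]+80,p[1]+80),3.5)
```

```text
[ 640.69618342 -136.12905607  143.06439873] [ 3.13897372e+00 -1.03555882e-03  1.58740421e+00] 0.3113018718332633 [ 0.4611088  -0.18219475 -2.62185134]
```

View pics/g1.png

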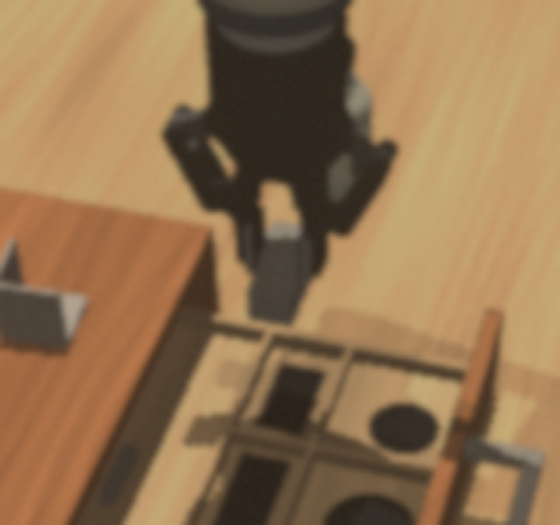

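>>> {"name": "send_rows", "arguments": {"moves": [[[-0.001,-0.0055,-0.03,0,0,0,-0.5],[0,0,-0.03,0,0,0,-0.5],[0,0,-0.02,0,0,0,-0.5],[0,0,-0.01,0,0,0,-0.5],[0,0,-0.004,0,0,0,-0.5],[0,0,0,0,0,0,-0.5]]]}}

```text
clock: 9.25
eef_pos: [637.3, -147.1, 48.4]
tcp_rot: [3.141, 0.0, 1.58]
contact_force: [0.1, -0.1, -3.0]
opening: 0.313
grasp_force: 40.4
```

>>> {"name": "send_rows", "arguments": {"moves": [[[0.002,0.0055,0,0,0,0,-0.5],[0,0,0,0,0,0,-0.5],[0,0,-0.001,0,0,0,-0.5],[0,0,0,0,0,0,-0.5]]]}}

```text
clock: 9.65
eef_pos: [639.4, -140.9, 47.4]
tcp_rot: [3.141, 0.0, 1.581]
contact_force: [0.3, 0.0, -3.2]
opening: 0.314
grasp_force: 40.4
```

Now release, limiting the opening so the fingers stay above the ribs.

>>> {"name": "send_rows", "arguments": {"moves": [[[0,0,-0.001,0,0,0,-0.5],[0,0,0,0,0,0,-0.2],[0,0,0,0,0,0,-0.1],[0,0,0,0,0,0,0.0],[0,0,0.03,0,0,0,0.2],[0,0,0.04,0,0,0,0.2],[0,0,0.05,0,0,0,0.2],[0,0,0.05,0,0,0,0.2]]]}}

```text
clock: 10.45
eef_pos: [638.8, -140.9, 217.6]
tcp_rot: [-3.141, -0.0, 1.581]
contact_force: [1.4, -0.3, 0.5]
opening: 0.596
grasp_force: 0.0
```

>>> {"name": "send_rows", "arguments": {"moves": [[[-0.017,0.036,-0.006,0,0,-0.132,0.2],[-0.017,0.036,-0.006,0,0,-0.132,0.2],[-0.017,0.036,-0.006,0,0,-0.132,0.2],[-0.017,0.036,-0.006,0,0,-0.132,0.2],[-0.017,0.036,-0.006,0,0,-0.132,0.2],[-0.017,0.036,-0.006,0,0,-0.132,0.2],[-0.017,0.036,-0.006,0,0,-0.132,0.2],[-0.017,0.036,-0.006,0,0,-0.132,0.2],[-0.017,0.036,-0.006,0,0,-0.132,0.2],[-0.017,0.036,-0.006,0,0,-0.132,0.2]]]}}

```text
clock: 11.45
eef_pos: [468.6, 220.4, 156.2]
tcp_rot: [-3.141, -0.001, 0.255]
contact_force: [0.6, 0.0, -0.3]
opening: 0.595
grasp_force: 0.0
```

>>> {"name": "send_rows", "arguments": {"moves": [[[-0.017,0.036,-0.006,0,0,-0.132,0.2],[-0.017,0.036,-0.006,0,0,-0.132,0.2],[0,0,0,0,0,0,0.2],[0,0,0,0,0,0,0.2]]]}}

```text
clock: 11.85
eef_pos: [434.9, 291.6, 144.1]
tcp_rot: [3.141, -0.0, 0.001]
contact_force: [1.0, -1.1, 0.4]
opening: 0.601
grasp_force: 0.0
```

Run:
```python
from h import *
f=grab_frame("top"); save(f,"top2"); np.save("top2.npy",f,allow_pickle=True); h=HSV(f)
g=(h[...,1]<75)&(h[...,2]>70); comp(f,g,(370,205,410,245),40,"feeler in bay")
print(sense()["eef_pos"],sense()["tcp_rot"])
```

```text
feeler in bay [389.5 223.4] 338 mean [ 640.4 -140. ] rect [ 640.5 -140.2] [28.7 58.7] deg 2.4
[435.36155855 290.90986248 144.16809554] [ 3.14140561e+00 -2.68910089e-04 -3.83341448e-04]
```

View pics/top2.png

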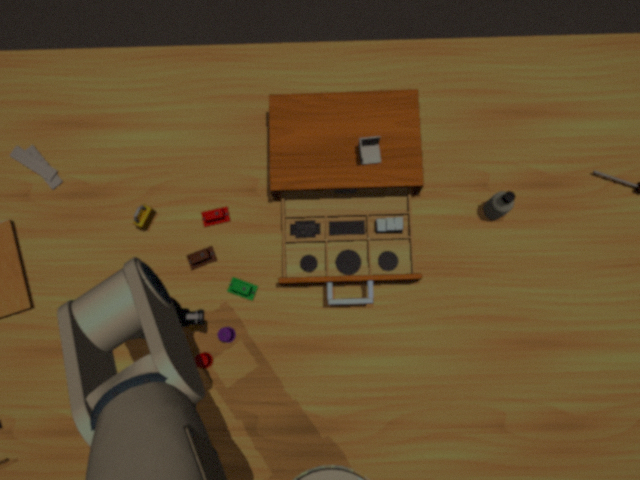

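The feeler block sits on its shadow at (389,224), and the right half of the desk is clear, so there are only four parts. Next I grasp the brass cylinder.

>>> {"name": "send_rows", "arguments": {"moves": [[[0,0.0015,-0.03,0,0,0,0.2],[0,0,-0.03,0,0,0,0.2],[0,0,-0.03,0,0,0,0.2],[0,0,-0.02,0,0,0,0.2],[0,0,-0.004,0,0,0,0.2],[0,0,0,0,0,0,-0.5],[0,0,0,0,0,0,-0.5],[0,0,0,0,0,0,-0.5],[0,0,0,0,0,0,-0.5],[0,0,0,0,0,0,-0.5]]]}}

```text
clock: 12.9
eef_pos: [435.8, 292.8, 30.9]
tcp_rot: [-3.141, -0.001, -0.003]
contact_force: [0.6, -1.2, 6.2]
opening: 0.34
grasp_force: 39.8
```

>>> {"name": "send_rows", "arguments": {"moves": [[[0,0,0.02,0,0,0,-0.5],[0,0,0.045,0,0,0,-0.5],[0,0,0.045,0,0,0,-0.5],[0.0177,-0.036,0,0,0,0,-0.5],[0.0177,-0.036,0,0,0,0,-0.5],[0.0177,-0.036,0,0,0,0,-0.5],[0.0177,-0.036,0,0,0,0,-0.5],[0.0177,-0.036,0,0,0,0,-0.5],[0.0177,-0.036,0,0,0,0,-0.5],[0.0177,-0.036,0,0,0,0,-0.5]]]}}

```text
clock: 13.9
eef_pos: [559.5, 39.0, 140.2]
tcp_rot: [-3.142, -0.0, -0.003]
contact_force: [1.7, -0.5, -1.4]
opening: 0.341
grasp_force: 39.9
```

>>> {"name": "send_rows", "arguments": {"moves": [[[0,0,-0.03,0,0,0,-0.5],[0,0,-0.03,0,0,0,-0.5],[0,0,0,0,0,0,-0.5],[0,0,0,0,0,0,-0.5],[0,0,0,0,0,0,-0.5]]]}}

```text
clock: 14.4
eef_pos: [560.0, 40.9, 81.4]
tcp_rot: [-3.141, -0.002, -0.003]
contact_force: [0.2, 0.2, -1.7]
opening: 0.338
grasp_force: 39.9
```

>>> {"name": "send_rows", "arguments": {"moves": [[[0,0,-0.02,0,0,0,-0.5],[0,0,-0.012,0,0,0,-0.5],[0,0,-0.004,0,0,0,-0.5],[0,0,-0.001,0,0,0,-0.5],[0,0,0,0,0,0,-0.5],[0,0,0,0,0,0,-0.5]]]}}

```text
clock: 15.0
eef_pos: [559.6, 40.6, 43.6]
tcp_rot: [-3.142, -0.001, -0.003]
contact_force: [0.1, -0.4, -1.0]
opening: 0.339
grasp_force: 39.9
```

>>> {"name": "send_rows", "arguments": {"moves": [[[0,0,0,0,0,0,-0.2],[0,0,0,0,0,0,-0.1],[0,0,0,0,0,0,-0.1],[0,0,0.03,0,0,0,-0.1],[0,0,0.05,0,0,0,0.2],[0,0,0.05,0,0,0,0.4],[0,0,0.02,0,0,0,0.6],[0,0,0,0,0,0,0.6]]]}}

```text
clock: 15.8
eef_pos: [561.3, 40.7, 196.9]
tcp_rot: [-3.141, -0.007, -0.003]
contact_force: [1.0, 1.0, 0.9]
opening: 0.803
grasp_force: 0.0
```

Run:
```python
from h import *
a=[]
for n,box in(("top",(125,262,172,308)),("side",(258,430,312,480))):
    f=grab_frame(n); np.save(n+"3.npy",f,allow_pickle=True); x0,y0,x1,y1=box; im=f["img"][y0:y1,x0:x1][...,::-1]
    h=HSV(f)[y0:y1,x0:x1]; m=(h[...,1]<80).astype(np.uint8)
    c=max(cv2.findContours(m,cv2.RETR_EXTERNAL,cv2.CHAIN_APPROX_NONE)[0],key=cv2.contourArea); print(n,cv2.fitEllipse(c),cv2.boundingRect(c))
    a.append(cv2.resize(im,(390,390),interpolation=cv2.INTER_NEAREST))
cv2.imwrite("pics/knob.png",np.hstack(a))
print(sense()["eef_pos"],sense()["opening"])
```

```text
top ((23.60147476196289, 23.510608673095703), (22.260635375976562, 25.95897102355957), 100.0285873413086) (10, 13, 27, 23)
side ((26.800954818725586, 28.57400894165039), (33.70895004272461, 38.820648193359375), 178.41883850097656) (10, 9, 35, 40)
[558.96856348  40.52011543 192.96049662] 0.8025076044995916
```

View pics/knob.png

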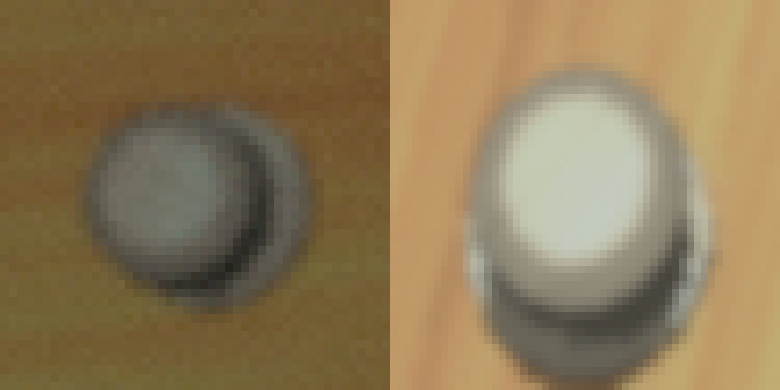

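The pictures show the rose centre at about (150.2,286.2) and the knob disc at about (146.1,285.2) in the top view. In the side view the disc is at about (278,452).

Run:
```python
from h import *
f=np.load("top3.npy",allow_pickle=True).item(); s=np.load("side3.npy",allow_pickle=True).item()
print(onplane(f,[(149.7,285.7)],6),onplane(f,[(145.6,284.9)],32))
# side: disc left 470,right 690,top 65 bottom~310 ; rose left 465,right 715
sx,sy=54/390,50/390
print(onplane(s,[(258+(590-390)*sx-.5,430+255*sy-.5)],6),onplane(s,[(258+(580-390)*sx-.5,430+190*sy-.5)],34))
```

```text
[[516.997594   395.57496557   6.        ]] [[516.1491645  396.32341564  32.        ]]
[[513.16178577 401.32282719   6.        ]] [[515.1932381  396.73018208  34.        ]]
```

>>> {"name": "send_rows", "arguments": {"moves": [[[-0.0048,0.0395,-0.008,0,0,0,0.6],[-0.0048,0.0395,-0.008,0,0,0,0.6],[-0.0048,0.0395,-0.008,0,0,0,0.6],[-0.0048,0.0395,-0.008,0,0,0,0.6],[-0.0048,0.0395,-0.008,0,0,0,0.6],[-0.0048,0.0395,-0.008,0,0,0,0.6],[-0.0048,0.0395,-0.008,0,0,0,0.6],[-0.0048,0.0395,-0.008,0,0,0,0.6],[-0.0048,0.0395,-0.008,0,0,0,0.6],[0,0,0,0,0,0,0.6]]]}}

```text
clock: 16.9
eef_pos: [513.7, 399.3, 117.5]
tcp_rot: [3.14, 0.003, -0.0]
contact_force: [0.3, -0.7, -0.6]
opening: 0.8
grasp_force: 0.0
```

>>> {"name": "send_rows", "arguments": {"moves": [[[0,0,-0.02,0,0,0,0.6],[0,0,-0.02,0,0,0,0.6],[0,0,0,0,0,0,0.6],[0,0,0,0,0,0,0.6]]]}}

```text
clock: 17.3
eef_pos: [515.3, 395.0, 79.8]
tcp_rot: [3.14, 0.002, -0.004]
contact_force: [0.7, -0.5, 0.5]
opening: 0.797
grasp_force: 0.0
```

>>> {"name": "send_rows", "arguments": {"moves": [[[0.0005,0.001,-0.025,0,0,0,0.6],[0,0,-0.018,0,0,0,0.6],[0,0,-0.006,0,0,0,0.6],[0,0,0,0,0,0,0.6],[0,0,0,0,0,0,-0.3],[0,0,0,0,0,0,-0.3],[0,0,0,0,0,0,-0.3],[0,0,0,0,0,0,-0.3],[0,0,0,0,0,0,-0.3]]]}}

```text
clock: 18.2
eef_pos: [517.2, 397.5, 33.6]
tcp_rot: [-3.14, -0.002, -0.003]
contact_force: [-0.7, -1.5, 6.6]
opening: 0.511
grasp_force: 40.5
```

>>> {"name": "send_rows", "arguments": {"moves": [[[0,0,0.02,0,0,0,-0.3],[0,0,0.045,0,0,0,-0.3],[0,0,0.045,0,0,0,-0.3],[0.0043,-0.0445,0,0,0,0,-0.3],[0.0043,-0.0445,0,0,0,0,-0.3],[0.0043,-0.0445,0,0,0,0,-0.3],[0.0043,-0.0445,0,0,0,0,-0.3],[0.0043,-0.0445,0,0,0,0,-0.3],[0.0043,-0.0445,0,0,0,0,-0.3],[0.0043,-0.0445,0,0,0,0,-0.3]]]}}

```text
clock: 19.2
eef_pos: [546.6, 83.8, 142.7]
tcp_rot: [-3.141, -0.001, -0.003]
contact_force: [0.7, 0.2, -1.3]
opening: 0.513
grasp_force: 41.5
```

>>> {"name": "send_rows", "arguments": {"moves": [[[0.0043,-0.0445,0,0,0,0,-0.3],[0.0043,-0.0445,0,0,0,0,-0.3],[0.0043,-0.0445,0,0,0,0,-0.3],[0,0,0,0,0,0,-0.3],[0,0,0,0,0,0,-0.3],[0,0,0,0,0,0,-0.3]]]}}

```text
clock: 19.8
eef_pos: [559.3, -47.3, 142.2]
tcp_rot: [-3.141, -0.0, -0.003]
contact_force: [-0.2, -0.6, -1.1]
opening: 0.51
grasp_force: 41.7
```

>>> {"name": "send_rows", "arguments": {"moves": [[[0.001,0,-0.03,0,0,0,-0.3],[0,0,-0.03,0,0,0,-0.3],[0,0,-0.02,0,0,0,-0.3],[0,0,-0.012,0,0,0,-0.3],[0,0,-0.0035,0,0,0,-0.3],[0,0,0,0,0,0,-0.3],[0,0,0,0,0,0,-0.3]]]}}

```text
clock: 20.5
eef_pos: [561.2, -47.7, 47.4]
tcp_rot: [3.141, -0.002, -0.003]
contact_force: [0.4, 0.9, -1.6]
opening: 0.513
grasp_force: 41.7
```

>>> {"name": "send_rows", "arguments": {"moves": [[[0,0,-0.0015,0,0,0,-0.3],[0,0,0,0,0,0,-0.3],[0,0,0,0,0,0,0.1],[0,0,0,0,0,0,0.2],[0,0,0,0,0,0,0.2],[0,0,0.03,0,0,0,0.2],[0,0,0.05,0,0,0,0.2],[0,0,0.05,0,0,0,0.4],[0,0,0.02,0,0,0,0.4]]]}}

```text
clock: 21.4
eef_pos: [562.5, -48.2, 199.9]
tcp_rot: [3.141, -0.006, -0.003]
contact_force: [0.4, 0.1, 0.8]
opening: 0.696
grasp_force: 0.0
```

Run:
```python
from h import *
f=grab_frame("top"); np.save("top4.npy",f,allow_pickle=True); h=HSV(f); comp(f,h[...,2]<95,(170,235,228,280),5,"clasp")
g=grab_frame("side"); save(g,"side4"); k=HSV(g); comp(g,k[...,2]<115,(255,355,295,405),5,"s-clasp")
print(sense()["eef_pos"],sense()["tcp_rot"])
```

```text
clasp [201.5 257.5] 470 mean [578.5 280.6] rect [578.4 280.3] [38.9 63.4] deg 20.8
s-clasp [272.6 382.7] 418 mean [576.9 284.5] rect [576.1 283.1] [29.  60.4] deg 20.7
[562.62420286 -48.19463482 198.88520271] [ 3.14102529 -0.00680376 -0.00327229]
```

View pics/side4.png

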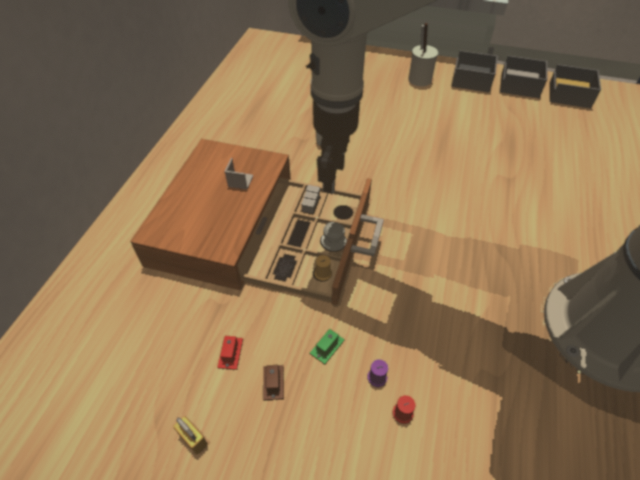

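The side view shows the knob, tall cylinder and feeler block stowed. The brown clasp at (273,382) hasn't moved.

>>> {"name": "send_rows", "arguments": {"moves": [[[0.0019,0.0412,-0.0117,0,0,0.046,0.4],[0.0019,0.0412,-0.0117,0,0,0.046,0.4],[0.0019,0.0412,-0.0117,0,0,0.046,0.4],[0.0019,0.0412,-0.0117,0,0,0.046,0.4],[0.0019,0.0412,-0.0117,0,0,0.046,0.4],[0.0019,0.0412,-0.0117,0,0,0.046,0.4],[0.0019,0.0412,-0.0117,0,0,0.046,0.4],[0.0019,0.0412,-0.0117,0,0,0.046,0.4],[0,0,0,0,0,0,0.4],[0,0,0,0,0,0,0.4]]]}}

```text
clock: 22.5
eef_pos: [574.3, 281.8, 99.5]
tcp_rot: [3.141, 0.003, 0.366]
contact_force: [0.3, -0.1, 0.0]
opening: 0.701
grasp_force: 0.0
```

>>> {"name": "send_rows", "arguments": {"moves": [[[0,0,-0.02,0,0,0,0.4],[0,0,-0.02,0,0,0,0.4],[0,0,0,0,0,0,0.4],[0,0,0,0,0,0,0.4]]]}}

```text
clock: 22.9
eef_pos: [575.5, 280.4, 61.4]
tcp_rot: [3.141, 0.001, 0.363]
contact_force: [-0.3, -0.4, 0.6]
opening: 0.7
grasp_force: 0.0
```

Run:
```python
from h import *
g=grab_frame("side"); k=HSV(g); comp(g,k[...,2]<115,(255,355,295,405),5,"s-clasp")
print(sense()["eef_pos"],sense()["tcp_rot"]); save(g,"c4",(210,310,340,420),5)
```

```text
s-clasp [272.5 382.3] 1497 mean [577.6 283.8] rect [576.5 277. ] [67.5 95.6] deg 21.4
[576.04064006 280.83511411  62.09610147] [ 3.14152985e+00 -3.27050049e-04  3.63567704e-01]
```

View pics/c4.png

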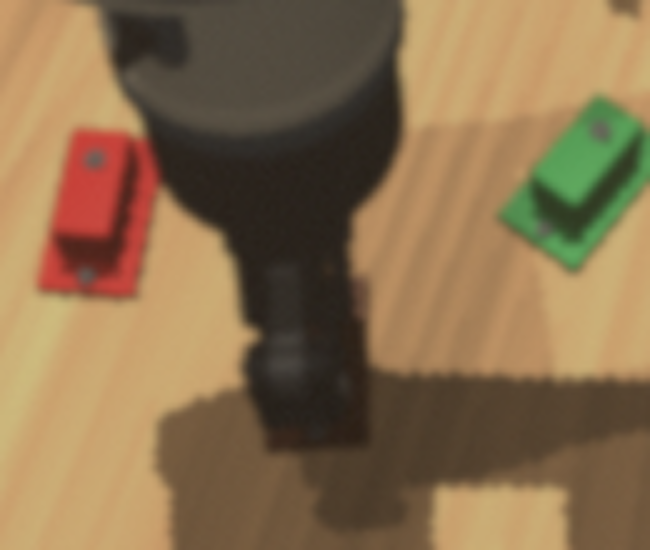

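The gripper is centred over the brown clasp, with plate edges visible below and right of the fingers, and the red and green look-alikes are well clear. I descend and grip.

>>> {"name": "send_rows", "arguments": {"moves": [[[0.001,0,-0.02,0,0,0,0.4],[0,0,-0.013,0,0,0,0.4],[0,0,-0.004,0,0,0,0.4],[0,0,0,0,0,0,0.4],[0,0,0,0,0,0,-0.3],[0,0,0,0,0,0,-0.3],[0,0,0,0,0,0,-0.3],[0,0,0,0,0,0,-0.3],[0,0,0,0,0,0,-0.3]]]}}

```text
clock: 23.85
eef_pos: [577.2, 281.9, 25.3]
tcp_rot: [-3.141, -0.001, 0.365]
contact_force: [-0.3, -0.5, 5.5]
opening: 0.488
grasp_force: 42.1
```

>>> {"name": "send_rows", "arguments": {"moves": [[[0,0,0.02,0,0,0,-0.3],[0,0,0.045,0,0,0,-0.3],[0,0,0.045,0,0,0,-0.3],[0.0086,-0.0334,0,0,0,-0.0504,-0.3],[0.0086,-0.0334,0,0,0,-0.0504,-0.3],[0.0086,-0.0334,0,0,0,-0.0504,-0.3],[0.0086,-0.0334,0,0,0,-0.0504,-0.3],[0.0086,-0.0334,0,0,0,-0.0504,-0.3],[0.0086,-0.0334,0,0,0,-0.0504,-0.3],[0.0086,-0.0334,0,0,0,-0.0504,-0.3]]]}}

```text
clock: 24.85
eef_pos: [636.7, 46.4, 134.2]
tcp_rot: [3.142, 0.001, 0.01]
contact_force: [-0.7, 0.5, -1.4]
opening: 0.479
grasp_force: 41.3
```

>>> {"name": "send_rows", "arguments": {"moves": [[[0,0,-0.02,0,0,0,-0.3],[0,0,0,0,0,0,-0.3],[0,0,0,0,0,0,-0.3],[0,0,0,0,0,0,-0.3],[0,0,0,0,0,0,-0.3]]]}}

```text
clock: 25.35
eef_pos: [637.1, 48.6, 115.2]
tcp_rot: [-3.142, -0.001, 0.013]
contact_force: [-0.3, 0.1, -1.5]
opening: 0.482
grasp_force: 41.3
```

>>> {"name": "send_rows", "arguments": {"moves": [[[0,-0.0005,-0.03,0,0,0,-0.3],[0,0,-0.025,0,0,0,-0.3],[0,0,-0.015,0,0,0,-0.3],[0,0,-0.006,0,0,0,-0.3],[0,0,0,0,0,0,-0.3],[0,0,0,0,0,0,-0.3]]]}}

```text
clock: 25.95
eef_pos: [637.6, 47.6, 39.2]
tcp_rot: [-3.142, -0.001, 0.012]
contact_force: [-0.1, -0.5, -1.6]
opening: 0.481
grasp_force: 41.3
```

>>> {"name": "send_rows", "arguments": {"moves": [[[0,0,-0.0015,0,0,0,-0.3],[0,0,0,0,0,0,-0.3],[0,0,0,0,0,0,0.0],[0,0,0,0,0,0,0.15],[0,0,0,0,0,0,0.15],[0,0,0.03,0,0,0,0.15],[0,0,0.05,0,0,0,0.15],[0,0,0.05,0,0,0,0.0],[0,0,0.05,0,0,0.14,-0.2],[-0.03,-0.01,0.02,0,0,0.14,-0.2]]]}}

```text
clock: 26.95
eef_pos: [611.3, 38.1, 242.7]
tcp_rot: [3.139, -0.01, 0.298]
contact_force: [0.8, -0.8, 0.9]
opening: 0.398
grasp_force: 0.0
```

>>> {"name": "send_rows", "arguments": {"moves": [[[-0.04,-0.01,0,0,0,0.14,-0.2],[-0.04,-0.01,0,0,0,0.14,-0.2],[-0.03,-0.01,0,0,0,0.14,-0.2],[-0.03,-0.01,0,0,0,0.14,-0.2],[0,-0.01,0,0,0,0.14,-0.2],[0,-0.01,0,0,0,0.14,-0.2],[0,-0.01,0,0,0,0.14,-0.2],[0,-0.01,0,0,0,0.14,-0.2],[0,-0.006,0,0,0,0.14,-0.2],[0,0,0,0,0,0.03,-0.2]]]}}

```text
clock: 27.95
eef_pos: [466.8, -49.2, 237.1]
tcp_rot: [3.141, 0.0, 1.584]
contact_force: [-0.5, 0.4, 0.6]
opening: 0.404
grasp_force: 0.0
```

Run:
```python
from h import *
f=grab_frame("top"); h=HSV(f); save(f,"top5",(255,180,435,310),4)
b=(h[...,2]<70); comp(f,b,(286,216,326,242),14,"clasp area",60)
g=(h[...,1]<75)&(h[...,2]>70); comp(f,g,(370,205,410,245),40,"feeler in bay")
s=grab_frame("side"); np.save("side5.npy",s,allow_pickle=True); np.save("top5.npy",f,allow_pickle=True)
a=cv2.resize(s["img"][170:310,225:405][...,::-1],None,fx=4,fy=4); cv2.imwrite("pics/side5.png",a)
print(sense()["eef_pos"],sense()["tcp_rot"])
```

```text
clasp area [304.3 228.6] 425 mean [638.2  47.9] rect [639.2  46.3] [68.1 38.4] deg 86.5
feeler in bay [389.5 222.9] 333 mean [ 641.4 -140.1] rect [ 641.4 -139.6] [29.7 57.4] deg 1.4
feeler in bay [383.8 242.5] 122 mean [ 598.1 -126. ] rect [ 599.1 -130.8] [69.5  8.9] deg 88.8
[466.83794647 -48.62635749 237.03631677] [ 3.14137608e+00 -8.34176818e-05  1.57918203e+00]
```

View pics/top5.png

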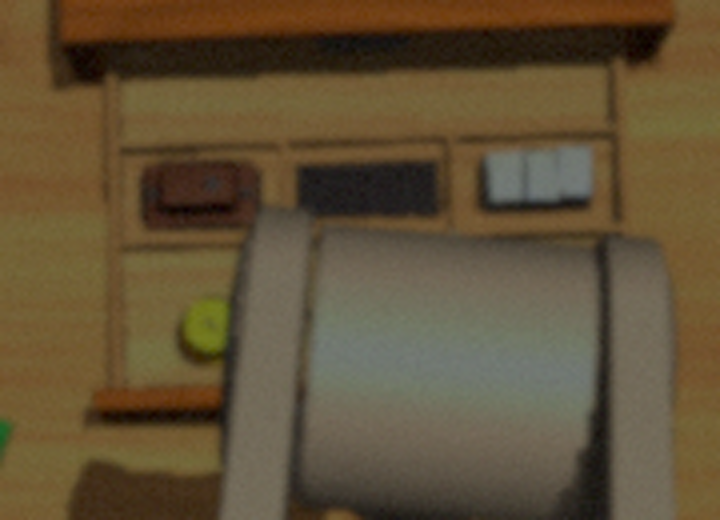

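View pics/side5.png

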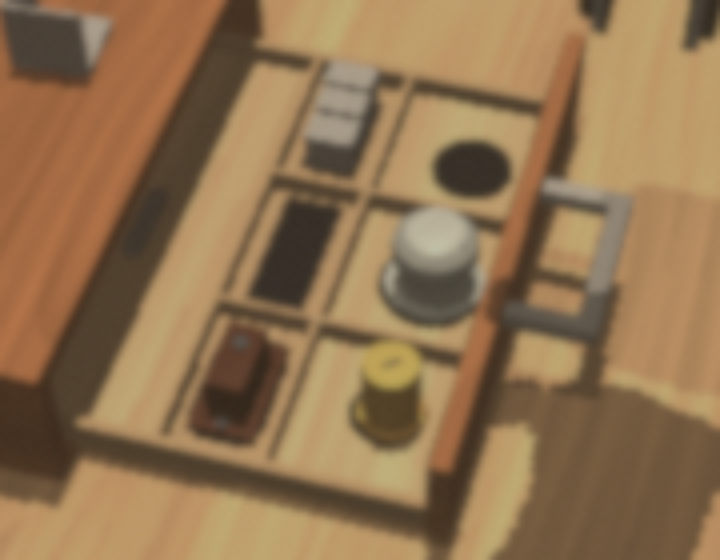

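Both views show the feeler block, clasp, knob and brass cylinder upright on their shadows. The grip and short-cylinder shadows are empty, as expected. I grip the bar next to push the drawer home.

>>> {"name": "send_rows", "arguments": {"moves": [[[0.003,0,-0.04,0,0,0,-0.2],[0,0,-0.04,0,0,0,-0.2],[0,0,-0.04,0,0,0,-0.2],[0,0,-0.03,0,0,0,-0.2],[0,0,-0.02,0,0,0,-0.2],[0,0,-0.01,0,0,0,-0.2],[0,0,0,0,0,0,-0.2],[0,0,0,0,0,0,-0.8],[0,0,0,0,0,0,-0.8],[0,0,0,0,0,0,-0.8]]], "grip_force": 40}}

```text
clock: 29.05
eef_pos: [470.8, -48.6, 58.0]
tcp_rot: [3.139, 0.0, 1.582]
contact_force: [0.2, 2.2, 3.7]
opening: 0.129
grasp_force: 40.5
```

>>> {"name": "send_rows", "arguments": {"moves": [[[0.002,0,0,0,0,0,-0.8],[0.004,0,0,0,0,0,-0.8],[0.007,0,0,0,0,0,-0.8],[0.009,0.0003,0,0,0,0,-0.8],[0.009,0,0,0,0,0,-0.8],[0.009,0.0003,0,0,0,0,-0.8],[0.009,0,0,0,0,0,-0.8],[0.009,0.0003,0,0,0,0,-0.8],[0.007,0,0,0,0,0,-0.8],[0.005,0,0,0,0,0,-0.8]]]}}

```text
clock: 30.05
eef_pos: [540.8, -47.8, 58.0]
tcp_rot: [3.14, 0.0, 1.582]
contact_force: [-1.8, 1.0, 7.0]
opening: 0.133
grasp_force: 41.0
```

>>> {"name": "send_rows", "arguments": {"moves": [[[0.007,0,0,0,0,0,-0.8],[0.009,0.0003,0,0,0,0,-0.8],[0.009,0,0,0,0,0,-0.8],[0.009,0.0003,0,0,0,0,-0.8],[0.009,0,0,0,0,0,-0.8],[0.009,0.0003,0,0,0,0,-0.8],[0.009,0,0,0,0,0,-0.8],[0.009,0.0003,0,0,0,0,-0.8],[0.007,0,0,0,0,0,-0.8],[0.004,0,0,0,0,0,-0.8]]]}}

```text
clock: 31.05
eef_pos: [621.9, -46.9, 58.1]
tcp_rot: [3.14, 0.0, 1.582]
contact_force: [-2.0, -1.9, 8.5]
opening: 0.132
grasp_force: 41.1
```

>>> {"name": "send_rows", "arguments": {"moves": [[[0.004,0,0,0,0,0,-0.8],[0.004,0.0003,0,0,0,0,-0.8],[0.004,0,0,0,0,0,-0.8],[0.004,0,0,0,0,0,-0.8],[0.004,0,0,0,0,0,-0.8],[0.004,0.0003,0,0,0,0,-0.8],[0.004,0,0,0,0,0,-0.8],[0.003,0,0,0,0,0,-0.8],[0.003,0,0,0,0,0,-0.8],[0.003,0,0,0,0,0,-0.8]]]}}

```text
clock: 32.05
eef_pos: [656.6, -46.4, 58.0]
tcp_rot: [-3.139, 0.001, 1.582]
contact_force: [-16.4, -3.5, 19.3]
opening: 0.129
grasp_force: 42.8
```

>>> {"name": "send_rows", "arguments": {"moves": [[[0.003,0,0,0,0,0,-0.8],[0.003,0,0,0,0,0,-0.8],[0,0,0,0,0,0,-0.8],[0,0,0,0,0,0,-0.8]]]}}

```text
clock: 32.45
eef_pos: [656.8, -46.5, 58.0]
tcp_rot: [-3.127, 0.0, 1.582]
contact_force: [-30.1, -4.3, 32.5]
opening: 0.126
grasp_force: 44.4
```

>>> {"name": "send_rows", "arguments": {"moves": [[[-0.003,0,0,0,0,0,-0.8],[-0.002,0,0,0,0,0,-0.8],[0,0,0,0,0,0,-0.3],[0,0,0,0,0,0,-0.2],[0,0,0,0,0,0,-0.2],[0,0,0.03,0,0,0,-0.2],[0,0,0.05,0,0,0,-0.2],[0,0,0.05,0,0,0,-0.2],[-0.04,0,0.05,0,0,0,-0.2],[-0.04,0,0,0,0,0,-0.2]]]}}

```text
clock: 33.45
eef_pos: [591.5, -46.1, 231.8]
tcp_rot: [3.131, 0.001, 1.582]
contact_force: [0.4, -0.1, 0.1]
opening: 0.401
grasp_force: 0.0
```

>>> {"name": "send_rows", "arguments": {"moves": [[[-0.04,-0.04,0,0,0,0,-0.2],[-0.04,-0.04,0,0,0,0,-0.2],[-0.04,-0.04,0,0,0,0,-0.2],[-0.02,-0.04,0,0,0,0,-0.2],[-0.02,-0.04,0,0,0,0,-0.2],[0,-0.04,0,0,0,0,-0.2],[0,-0.04,0,0,0,0,-0.2],[0,0,0,0,0,0,-0.2]]]}}

```text
clock: 34.25
eef_pos: [441.9, -316.4, 226.3]
tcp_rot: [3.14, 0.002, 1.579]
contact_force: [0.3, 0.3, -0.6]
opening: 0.398
grasp_force: 0.0
```

Run:
```python
from h import *
f=grab_frame("top"); h=HSV(f); s=grab_frame("side")
g=(h[...,1]<75)&(h[...,2]>70); comp(f,g,(310,185,390,240),62,"bar")
a=cv2.resize(f["img"][80:240,240:440][...,::-1],(500,400)); b=cv2.resize(s["img"][120:300,130:355][...,::-1],(300,240)); b=cv2.copyMakeBorder(b,0,160,0,0,cv2.BORDER_CONSTANT)
cv2.imwrite("pics/end.png",np.hstack([a,b])); print(sense()["eef_pos"],sense()["contact_force"])
```

```text
bar [346.3 210.1] 431 mean [667.  -45.7] rect [674.8 -46.3] [49.8 97.9] deg 0.2
[ 441.33636235 -312.65601398  225.6873288 ] [-0.5452756   0.83668883  0.63355016]
```

View pics/end.png

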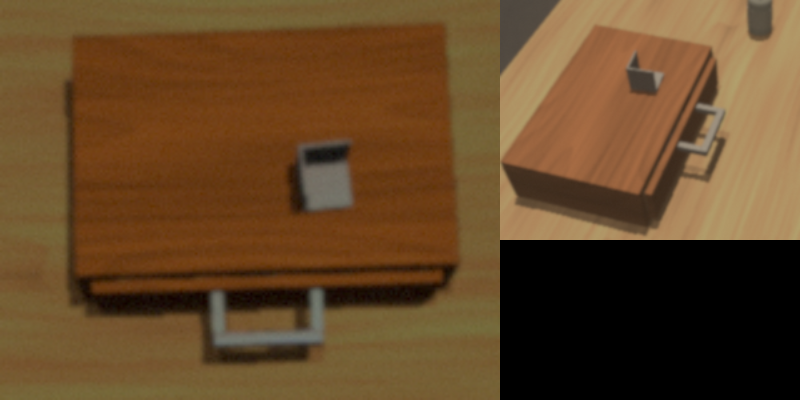

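The end picture shows the drawer flush and the corner guard undisturbed. The bar's centre moved about 189 mm between views, and it met a hard stop past the detent, so the drawer is home. The arm is clear.

```bash
python3 -c "
from rig import sign_off; print(sign_off())"
```

```text
the job is handed in; nothing more can be done
None
```

The job is handed in: the drawer was drawn out, the four parts on the desk (clasp, feeler block, tall cylinder, door knob) were stowed on their shadows, and the drawer was pushed gently home; the hand-in returned no verdict.

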